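# Hold the collar on the stirrer shaft's flat

## Task

A colleague wants to tighten the set screw of the collar on the stirrer drive: first pinch the drive's upright shaft across its flat, feeling with the fingers that they are on it, and turn the shaft by it until the flat squarely faces the notched key rest. Then fetch the collar, fit it level over the shaft with its set screw squarely over the flat, press it fully down against the spring washer and keep it there: the program finishes while the gripper still holds the collar and presses it down, with the flat and screw still facing the key rest. Leave the bottle, flask and beaker where they stand.

Things in the scene. Friction and masses are not known exactly. Their poses are not given: they have to be found in the camera images.
- drive: Stirrer drive fixed to the bench, a white box 160 long (x, from -90 to +70) x 120 wide (y) x 62 high. Origin on the bench surface under the shaft's axis; z up; its -x is the front, where the key rest stands. Its yaw differs each time (within 0.35 rad of facing the robot), and it may stand left or right. The steel shaft stands up from it at x = y = 0.
- key_rest (a point): Notch of the aluminium key rest, a small forked post (10 x 26 mm, top 85 mm above the bench) on top of the drive at its front edge, 80 mm from the shaft's axis along the drive's -x, 83 mm above the bench.
- shaft (a joint): Turn of the shaft (rad), 0 when its flat faces the key rest (the drive's -x), growing anticlockwise seen from above. It starts 0.6 to 1.4 off. It turns freely both ways to 2.8 with a friction of about 0.05 N m and stays where it is left.
- shaft_flat: Flat of the D-shaped upright steel shaft (24 mm diameter, top 130 mm above the bench): one face 18 mm wide, 7.5 mm from the axis, along the whole exposed length from the washer to the top. The shaft measures 19.5 mm across the flat, elsewhere up to 24. Origin in the middle of the face, 95 mm above the bench; x points straight out of the flat, z up.
- shaft_top (a point): Centre of the shaft's top end, on the axis, 130 mm above the bench.
- washer (a joint): How far the spring washer is pressed down (m): 0 free, 0.006 on its stop. A brass disc 40 mm in diameter, 5 mm thick, round the foot of the shaft; its top is 80 mm above the bench when free, 74 mm fully down. It pushes back with about 3 N at first, 8 N fully down.
- collar: Loose aluminium shaft collar flat on the bench, bore upright: outside 46, bore 27, height 24 mm, 0.09 kg. Origin: centre of its underside; z up; x points to the brass set screw, whose 13 mm head ends 34 mm from the axis, 12 mm up. Its 10 mm wide tip reaches inside to 9 mm from the axis, so the collar goes down the shaft only with the screw over the flat. It starts within 1 rad of world -x.
- bottle: Amber reagent bottle with a black cap, 66 mm in diameter, 140 mm high, origin under its centre. Leave alone.
- flask: Glass conical flask, 76 mm in diameter at the foot, 110 mm high, origin under its centre. Leave alone.
- beaker: Glass beaker, 70 mm in diameter, 90 mm high, origin under its centre. Leave alone.
Not all that is in view belongs to the job. Of the things that look like the collar, the largest one is meant.

How it is judged:
On the way, in this order (a step that is already met when the one before it is completed fails the run):
1. the fingers pinch the shaft on its flat (contact force between the fingers and shaft_flat above 1 N), for 0.2 s.
2. the shaft is turned so that its flat faces the key rest within 0.2 rad (value of joint shaft between -0.2 and 0.2 rad), for 0.2 s.
3. the collar is round the shaft, in the fingers (horizontal distance between collar and shaft_top below 0.005 m and z of collar in the frame of drive between 0.06 and 0.115 m and contact force between the fingers and collar above 1 N), for 0.1 s.
At the end, for the whole second after the job is handed in: Fingers still grip the still collar (over 2 N), washer pressed over 4 of its 6 mm; collar level within 0.12 rad, underside 70-77 mm above the bench, within 4 mm of the shaft axis; screw within 0.25 rad of the flat's direction, flat within 0.25 rad of the key rest (value of joint washer above 0.004 m and z of collar in the frame of drive between 0.07 and 0.077 m and horizontal distance between collar and shaft_top below 0.004 m and angle between collar's own z axis and vertical below 0.12 rad and angle between the x axis of collar and the x axis of shaft_flat, either way round below 0.25 rad and value of joint shaft between -0.25 and 0.25 rad and contact force between the fingers and collar above 2 N and linear speed of collar below 0.02 m/s); the arm keeps its last pose, push and grip.
It fails at once if the bottle, flask or beaker is moved more than 30 mm (distance of any of bottle, flask, beaker from where it was at the start of the episode above 0.03 m).
It also fails if it takes over 62 s, if anything falls off the work surface, if the arm or the gripper's body presses on something with over 40 N, if the wrist force passes 120 N, or if a joint passes its speed limit or range.

## Robot

A 7-joint arm with a two-finger parallel gripper is mounted at the origin on the work surface. World frame = base frame: x ahead of the robot, y to its left, z up, the work surface at z = 0. Lengths are in m, angles in rad, forces in N, time in s.
With the tool pointing down it reaches from about 0.4 to 0.85 m from the base axis. Payload 4.5 kg.
Tool frame: the origin (TCP) lies at the very end of the fingers, on their centre line; the grasp point (between the pads) lies 19 mm behind it (tcp_to_grasp is the z of the grasp point in the tool frame, in m); z points along the fingers, y is the line along which they close (so a half turn about z gives the same grasp; the last joint's range is limited). The gripper opens to 88 mm and grips with 3 to 60 N. Pads are 18 mm wide; open, the fingers measure 123 mm over their backs; the gripper's body (75 mm by 187 mm) begins 45 mm behind the grasp point.
Start: joints at [1.304, 0.689, -0.195, 1.565, 0.157, 0.902, -0.215], TCP at [0.185, -0.597, 0.239] pointing down, gripper open.
Joint ranges: [-3.01, 3.01], [-0.46, 2.08], [-1.47, 1.51], [0.13, 2.56], [-1, 4.14], [0.04, 2.09], [-2.66, 2.66]. Speed limits (rad/s): [2.57, 2.57, 3.14, 3.14, 3.14, 3.14, 3.14].

## Interface

Orientations are given as a unit quaternion [x, y, z, w].
In Python, from plant import * gives the robot as it stands. The module is installed in compiled form; this text tells all that it offers.
- The arm moves only by the shell command python3 -m jog 'ROWS' [OPENING] [FORCE]. ROWS is JSON, a list that holds one entry, the list of rows, each a list of 6 numbers: the shift along the tool's x, y, z in m, then the turn, a rotation vector about the tool's x, y, z in rad. In form: [[[dx, dy, dz, ax, ay, az], ...]]. A call has 1 to 12 rows; each row shifts and turns the commanded pose from where the row before left it, along the tool's axes as they then stand; what a row does not reach is not made up. A row lasts 1/8 s, in which the tool goes at most 62.5 mm and 10.7 degrees, less where a joint would pass 70% of its speed; a pose out of reach is approached as far as the arm can. A call with a gripper value outside its range is refused whole. OPENING is the finger opening in m, from 0 to 0.0881, set as the call begins (- or left out, the last holds). The fingers move at their own pace and stop on an object; FORCE is the grip in N (left out, the last holds). Time passes only in rows, so rows that do not move let the fingers close. It gives the time, the measured TCP pose, the force, the opening and the grip force at its end, in the units of the state.
- get_state(): the state, without advancing time (a new reading comes with each control period).
- snapshot(name): name is "scene" or "side" or "wrist"; returns a dict with "frame" (400x640x3 uint8, red, green, blue), "mtx" (3x3 intrinsics, pixels), "xyz" and "orientation" of the camera in the world; the wrist camera has in their place "mount" (4x4, takes a point from camera to tool coordinates, whose origin is the TCP and whose axes are the flange's). Camera axes: x right, y down, z forward; pixel columns grow to the right and rows downward; lengths in m; the calibration is good to about 2 mm. A picture is of the moment at which its call begins: read the wrist's pose just before it. There is no depth.
- finish_job(): hands the job in; it is judged then, once.
The state is a dict: "clock": time; "q": joint angles; "qd": joint speeds; "joint_torque": joint torques, N m; "tool_pos": TCP position; "eef_rot": TCP orientation; "contact_force": force on the tool from outside, world axes, zero at the start; "moment": the same for the moment, N m; "opening": opening from 0.0 (shut) to 1.0 (fully open); "finger_force": force on a finger pad.
Only numpy, scipy, OpenCV 4.12 (cv2) and the standard library are available. Lean on these libraries where they do the work, as an engineer would, in place of code of your own. Each camera call takes 0.05 s, during which the arm holds its last target. There are 200 camera calls.

## Working session

There is one attempt and no reset: what is moved stays moved. The work goes in short steps, Python scripts to look and compute and a shell command to move; the robot and the scene stay as the last step left them, time stands still between calls to the robot, and variables do not carry over. Pictures are saved under pics/ and viewed, at most 10 in all, crops included, and the job is handed in when it is done.

```bash
mkdir -p pics; python3 - <<'E'
from plant import *
import cv2
s=get_state();print(s)
for n in("scene","side"):
    d=snapshot(n);cv2.imwrite(f"pics/{n}0.png",d["frame"][:,:,::-1]);print(n,d["mtx"],d["xyz"],d["orientation"])
d=snapshot("wrist");print(d["mount"],d["mtx"])
a=[cv2.imread(f"pics/{n}0.png") for n in("scene","side")]
E
```

```text
{'clock': 0.0, 'q': array([ 1.30382747,  0.6899865 , -0.19451288,  1.56631985,  0.15729373,
        0.90249996, -0.2150984 ]), 'qd': array([ 0.00020982,  0.00247509,  0.00147638, -0.00162642,  0.00028758,
       -0.0021316 , -0.00072768]), 'joint_torque': array([ 1.42167801e-04, -5.27565086e+01, -1.26663510e+00, -1.53430867e+01,
       -5.25820325e-02,  6.41563922e-03,  1.41136693e-04]), 'tool_pos': array([ 0.18492846, -0.59636279,  0.23791488]), 'eef_rot': array([ 9.88707280e-01,  1.49856875e-01, -1.99110131e-04, -8.89410101e-04]), 'contact_force': array([-0.14393607, -0.66567266, -0.18110677]), 'moment': array([ 0.02464715,  0.02942284, -0.04533492]), 'finger_force': 0.0, 'opening': 1.0020439733947972}
scene [[401.69115791   0.         315.3800252 ]
 [  0.         401.69115791 200.66711992]
 [  0.           0.           1.        ]] [ 0.93569205 -0.37415994  0.94309982] [ 0.90275679  0.3362258  -0.0914719  -0.25222071]
side [[403.33290497   0.         312.65555094]
 [  0.         403.33290497 203.39362534]
 [  0.           0.           1.        ]] [0.05145905 0.67953945 0.66768732] [-0.30035971  0.82087855 -0.45876306  0.15962114]
[[-3.55552592e-04 -9.51690478e-01 -3.07058800e-01  7.96079723e-02]
 [ 9.99999900e-01 -4.21480102e-04  1.48395171e-04  3.42400216e-04]
 [-2.70645446e-04 -3.07058717e-01  9.51690533e-01 -1.46509812e-01]
 [ 0.00000000e+00  0.00000000e+00  0.00000000e+00  1.00000000e+00]] [[296.30844928   0.         322.3952035 ]
 [  0.         296.30844928 204.11321504]
 [  0.           0.           1.        ]]
```

View pics/scene0.png

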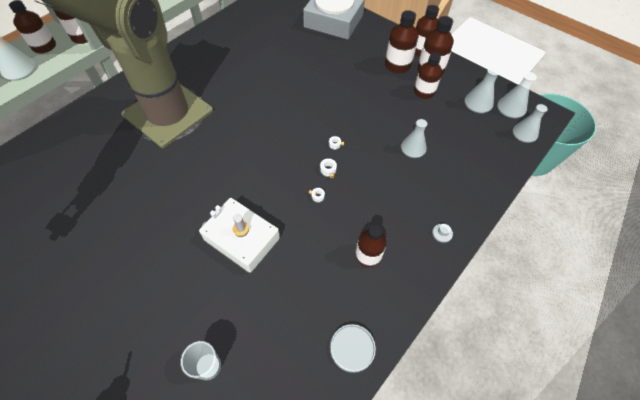

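View pics/side0.png

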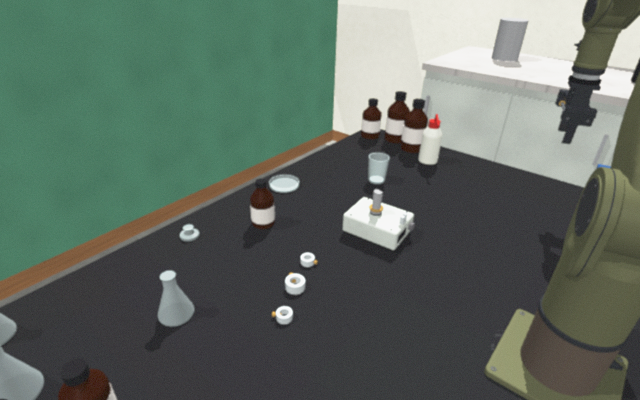

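The scene picture shows the drive with its shaft top near (238,215) and the key rest near (217,210). Three collars stand at (335,143), (328,167) and (318,195), and the middle one is the largest. I'll view enlarged crops to read these more closely.

```bash
cat > h.py <<'E'
import numpy as np, cv2
from scipy.spatial.transform import Rotation as R
from plant import *
def cam(d,s=None):
    K=np.array(d["mtx"])
    if "mount" in d:
        T=np.eye(4);T[:3,:3]=R.from_quat(s["eef_rot"]).as_matrix();T[:3,3]=s["tool_pos"];M=T@np.array(d["mount"]);return K,M[:3,:3],M[:3,3]
    return K,R.from_quat(d["orientation"]).as_matrix(),np.array(d["xyz"])
def onz(c,uv,z):
    K,Rm,t=c;r=Rm@np.linalg.inv(K)@[*uv,1];return t+r*(z-t[2])/r[2]
def proj(c,p):
    K,Rm,t=c;v=K@Rm.T@(np.array(p)-t);return v[:2]/v[2]
E
python3 - <<'E'
import cv2,numpy as np
def crop(f,x,y,w,h,k):return cv2.resize(cv2.imread(f)[y:y+h,x:x+w],None,fx=k,fy=k,interpolation=cv2.INTER_CUBIC)
a=np.hstack([crop("pics/scene0.png",190,190,100,90,4),crop("pics/scene0.png",300,125,60,90,4)])
b=np.hstack([crop("pics/side0.png",335,180,90,70,4),crop("pics/side0.png",260,245,70,70,4)])
a=cv2.resize(a,(640,360));b=cv2.copyMakeBorder(b,0,0,0,0,cv2.BORDER_CONSTANT)[:240] if 0 else b
W=640;b=b[:, :W];c=np.vstack([a,b]);c=c[:600];cv2.imwrite("pics/crop0.png",c);print(c.shape)
E
```

```text
(600, 640, 3)
```

View pics/crop0.png

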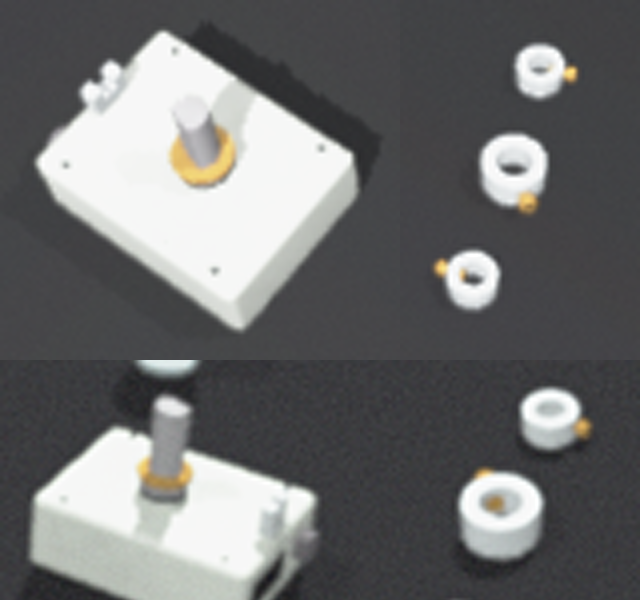

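Read from the crops, the scene view has the shaft top at (237,216.8), the key rest at (215.5,211.2), the collar's top ring at (328.5,166.2) and its screw at (332,175.8). The side view has the shaft top at (378,191.3), the collar at (295.5,280) and its screw at (291,273.5).

```bash
python3 - <<'E'
from h import *
S=cam(snapshot("scene"));D=cam(snapshot("side"))
for n,c,uv,z in[("top",S,(237,216.8),.13),("top",D,(378,191.3),.13),("wash",S,(240.75,229.25),.08),("wash",D,(376.3,208.3),.08),("key",S,(215.5,211.2),.085),("key",D,(403,216),.08),("cor",S,(230.7,197.5),.062),("cor",S,(199.3,230.5),.062),("cor",S,(278.7,228.7),.062),("cor",S,(250,270.5),.062),("col",S,(328.5,166.2),.024),("col",D,(295.5,280),.024),("scr",S,(332,175.8),.012),("scr",D,(291,273.5),.012),("bott",S,(370,262),.0),("bott cap",S,(377,228),.14),("flask",S,(414,152),.0),("beak",S,(203,370),0)]:
    print(n,onz(c,uv,z).round(4))
s=get_state();print(R.from_quat(s["eef_rot"]).as_matrix().round(3))
E
```

```text
top [ 0.5096 -0.1514  0.13  ]
top [ 0.5065 -0.1508  0.13  ]
wash [ 0.5151 -0.1554  0.08  ]
wash [ 0.5031 -0.146   0.08  ]
key [ 0.4347 -0.1628  0.085 ]
key [ 0.4293 -0.1601  0.08  ]
cor [ 0.4204 -0.1042  0.062 ]
cor [ 0.4321 -0.2196  0.062 ]
cor [ 0.5756 -0.0888  0.062 ]
cor [ 0.6002 -0.2111  0.062 ]
col [0.5301 0.1589 0.024 ]
col [0.5221 0.1623 0.024 ]
scr [0.5535 0.1468 0.012 ]
scr [0.5542 0.1429 0.012 ]
bott [0.7882 0.0134 0.    ]
bott cap [0.773  0.0317 0.14  ]
flask [0.6776 0.3788 0.    ]
beak [ 0.6637 -0.4281  0.    ]
[[ 0.955  0.296 -0.   ]
 [ 0.296 -0.955  0.001]
 [-0.    -0.001 -1.   ]]
```

```bash
python3 -m jog '[[[0.04,-0.03,0,0,0,0],[0.04,-0.03,0,0,0,0],[0.04,-0.03,0,0,0,0],[0.04,-0.03,0,0,0,0],[0.04,-0.03,0,0,0,0],[0.04,-0.03,0,0,0,0],[0.04,-0.03,0,0,0,0],[0.04,-0.03,0,0,0,0],[0.04,-0.03,0,0,0,0],[0.04,-0.03,0,0,0,0],[0.03,-0.03,0,0,0,0],[0,0,0,0,0,0]]]'; python3 - <<'E'
from h import *
s=get_state();print(s["tool_pos"],s["q"].round(2),R.from_quat(s["eef_rot"]).as_matrix().round(3)[:,0])
d=snapshot("wrist");c=cam(d,s);cv2.imwrite("pics/w1.png",d["frame"][:,:,::-1])
print(proj(c,[.508,-.151,.13]),proj(c,[.432,-.161,.085]))
E
```

```text
clock: 1.75
tool_pos: [0.5001, -0.15, 0.2387]
eef_rot: [0.988, 0.154, 0.001, -0.001]
contact_force: [-1.2, 0.0, -0.2]
opening: 1.0
finger_force: 0.0
[ 0.5001078  -0.15002194  0.23874917] [ 0.3   0.55 -0.14  1.88  0.11  0.72 -1.17] [0.953 0.303 0.002]
[325.88011486 193.74893945] [313.15490938 247.82714935]
```

View pics/w1.png

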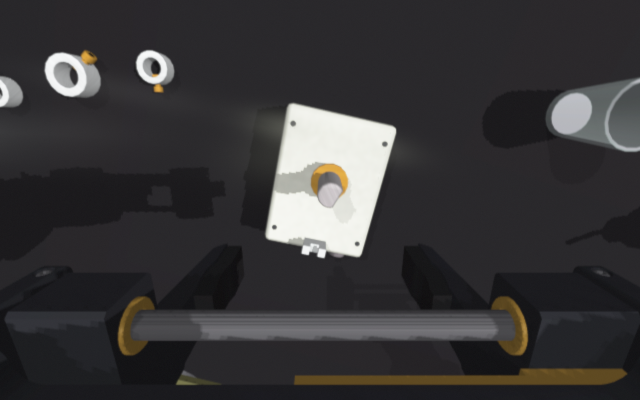

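The shaft top is at about (329,195), the key notch at (314,250) and the box corners at (288,103), (396,127), (362,257) and (266,239). The middle, largest collar is at (72,75), with its screw pointing away from the robot. I'll zoom in on the shaft.

```bash
python3 - <<'E'
from h import *
s=get_state();d=snapshot("wrist");c=cam(d,s)
f=d["frame"][:,:,::-1]
a=cv2.resize(f[160:220,300:360],None,fx=9,fy=9,interpolation=cv2.INTER_CUBIC);cv2.imwrite("pics/w1c.png",a)
for n,uv,z in[("top",(329,197),.13),("key",(314,250),.083),("c",(288,103),.062),("c",(396,127),.062),("c",(362,257),.062),("c",(266,239),.062),("col",(68,74),.024),("scr",(90,56),.012)]:print(n,onz(c,uv,z).round(4))
E
```

```text
top [ 0.5044 -0.1576  0.13  ]
key [ 0.427  -0.1657  0.083 ]
c [ 0.5693 -0.0938  0.062 ]
c [ 0.5803 -0.2091  0.062 ]
c [ 0.4252 -0.2267  0.062 ]
c [ 0.4135 -0.1095  0.062 ]
col [0.5245 0.1541 0.024 ]
scr [0.5498 0.1405 0.012 ]
```

View pics/w1c.png

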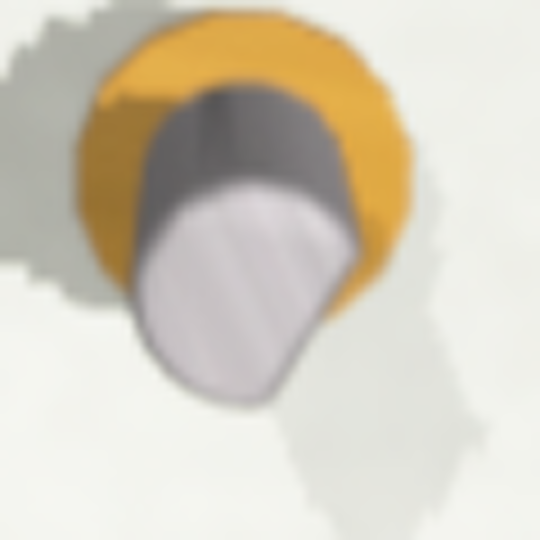

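```bash
python3 - <<'E'
from h import *
s=get_state();d=snapshot("wrist");c=cam(d,s)
a=onz(c,(339.67,188.67),.13);b=onz(c,(329.78,204.78),.13);m=onz(c,(328.3,192.8),.13);e=b-a
n=np.array([e[1],-e[0]]);n/=np.linalg.norm(n)
if n@((a+b)/2-m)[:2]<0:n=-n
print(a,b,m,"width",np.linalg.norm(e),"dist",n@((a+b)/2-m)[:2],"yaw",np.arctan2(n[1],n[0]),"axis est",((a+b)/2)[:2]-.0075*n)
t=R.from_quat(s["eef_rot"]).as_matrix();print("tool x yaw",np.arctan2(t[1,0],t[0,0]),"y yaw",np.arctan2(t[1,1],t[0,1]), s["tool_pos"])
E
```

```text
[ 0.51365086 -0.16616378  0.13      ] [ 0.49667971 -0.16234048  0.13      ] [ 0.5070163 -0.1576556  0.13     ] width 0.017396480078119076 dist 0.006842055203376395 yaw -1.7923799669023603 axis est [ 0.50681359 -0.1569355 ]
tool x yaw 0.30141401880403484 y yaw -1.2693820383805532 [ 0.4978448  -0.15453677  0.23860576]
```

```bash
python3 -m jog '[[[0,0,0,0,0,0.175],[0,0,0,0,0,0.174],[0,0,0,0,0,0.174],[0.0095,0,0,0,0,0],[0,0,0.04,0,0,0],[0,0,0,0,0,0],[0,0,0,0,0,0]]]' 0.05 10; cat >> h.py <<'E'
def go(x,y,z,yaw,ax=0):
    "tool-frame delta: first yaw turn az, then shift; yaw of tool x"
    s=get_state();t=R.from_quat(s["eef_rot"]).as_matrix();y0=np.arctan2(t[1,0],t[0,0])
    az=-(np.mod(yaw-y0+np.pi,2*np.pi)-np.pi);d=np.array([x,y,z])-s["tool_pos"]
    r=R.from_rotvec([0,0,0]);c,n=np.cos(yaw),np.sin(yaw)
    print("pos",s["tool_pos"].round(4),"yaw",round(y0,3),"tilt",t[:2,2].round(4),"az",round(az,3),"shift",np.round([c*d[0]+n*d[1],n*d[0]-c*d[1],-d[2]],4),"op",round(s["opening"],3),"ff",s["finger_force"],"F",s["contact_force"].round(1),"M",s["moment"].round(2),"q",s["q"].round(2),"t",s["clock"])
E
python3 -c "
from h import *
go(.507,-.157,.092,-.222)"
```

```text
clock: 2.78
tool_pos: [0.5078, -0.1572, 0.1994]
eef_rot: [0.994, -0.111, 0.0, 0.0]
contact_force: [0.1, -1.0, 0.4]
opening: 0.567
finger_force: 0.0
pos [ 0.5078 -0.1572  0.1994] yaw -0.222 tilt [ 0.0007 -0.0003] az 0.0 shift [-0.0008 -0.      0.1074] op 0.567 ff 0.0 F [ 0.1 -1.   0.4] M [ 0.06 -0.01  0.02] q [ 0.2   0.62  0.01  1.9  -0.01  0.62 -1.57] t 2.775
```

A clockwise turn of 1.25 rad would run the last joint past its range, so I'll use the half-turn-equivalent grasp.

```bash
python3 -m jog '[[[0,0,0,0,0,-0.18],[0,0,0,0,0,-0.18],[0,0,0,0,0,-0.18],[0,0,0,0,0,-0.18],[0,0,0,0,0,-0.18],[0,0,0,0,0,-0.18],[0,0,0,0,0,-0.18],[0,0,0,0,0,-0.18],[0,0,0,0,0,-0.18],[0,0,0,0,0,-0.18],[0,0,0,0,0,-0.18],[0,0,0,0,0,-0.18]]]'; python3 -m jog '[[[0,0,0,0,0,-0.164],[0,0,0,0,0,-0.164],[0,0,0,0,0,-0.164],[0,0,0,0,0,-0.164],[0,0,0,0,0,-0.164],[0,0,0,0,0,-0.164],[0,0,0,0,0,0],[0,0,0,0,0,0]]]'
python3 -c "
from h import *
go(.507,-.157,.092,2.92)"
```

```text
clock: 4.28
tool_pos: [0.5082, -0.1576, 0.2002]
eef_rot: [0.564, 0.826, -0.0, 0.002]
contact_force: [-0.1, -0.7, 0.2]
opening: 0.568
finger_force: 0.0
clock: 5.28
tool_pos: [0.5077, -0.157, 0.1994]
eef_rot: [0.111, 0.994, -0.001, 0.001]
contact_force: [0.4, 0.2, 1.2]
opening: 0.568
finger_force: 0.0
pos [ 0.5077 -0.157   0.1994] yaw 2.919 tilt [ 0.0011 -0.0013] az -0.001 shift [ 7.000e-04 -1.000e-04  1.074e-01] op 0.568 ff 0.0 F [0.4 0.2 1.2] M [ 0.08 -0.08  0.05] q [ 0.73  0.76 -0.89  1.87  0.76  0.89  0.81] t 5.275
```

```bash
python3 -m jog '[[[0,0,0.036,0,0,0],[0,0,0.036,0,0,0],[0,0,0.035,0,0,0],[0,0,0,0,0,0],[0,0,0,0,0,0]]]'; python3 -m jog '[[[0,0,0,0,0,0],[0,0,0,0,0,0],[0,0,0,0,0,0],[0,0,0,0,0,0],[0,0,0,0,0,0],[0,0,0,0,0,0]]]' 0.0 15
python3 -c "
from h import *
go(.507,-.157,.092,2.92)"
```

```text
clock: 5.9
tool_pos: [0.5083, -0.1564, 0.093]
eef_rot: [0.11, 0.994, -0.0, 0.001]
contact_force: [0.1, -0.3, 0.1]
opening: 0.568
finger_force: 0.0
clock: 6.65
tool_pos: [0.509, -0.1522, 0.0926]
eef_rot: [0.108, 0.994, 0.003, 0.002]
contact_force: [2.0, 7.9, 0.6]
opening: 0.22
finger_force: 15.0
pos [ 0.509  -0.1522  0.0926] yaw 2.925 tilt [0.0038 0.0064] az 0.005 shift [ 0.0008 -0.0051  0.0006] op 0.22 ff 15.010584312403807 F [2.  7.9 0.6] M [ 1.48 -0.32 -0.06] q [ 0.64  0.9  -0.75  1.95  0.97  0.69  0.63] t 6.65
```

```bash
python3 -m jog '[[[0,0.005,0,0,0,0],[-0.0004,0,0,0,0,0.157],[-0.0004,0,0,0,0,0.157],[-0.0004,0,0,0,0,0.157],[-0.0004,0,0,0,0,0.157],[-0.0004,0,0,0,0,0.157],[-0.0004,0,0,0,0,0.157],[-0.0004,0,0,0,0,0.157],[-0.0004,0,0,0,0,0.157],[0,0,0,0,0,0],[0,0,0,0,0,0],[0,0,0,0,0,0]]]' 0.0 25
python3 -c "
from h import *
go(.508,-.1545,.092,1.674)"
```

```text
clock: 8.15
tool_pos: [0.5104, -0.154, 0.0925]
eef_rot: [0.672, 0.741, -0.0, 0.0]
contact_force: [-2.8, -0.3, 7.6]
opening: 0.218
finger_force: 25.0
pos [ 0.5104 -0.154   0.0925] yaw 1.668 tilt [-0.0002 -0.0012] az -0.006 shift [-0.0002 -0.0024  0.0005] op 0.218 ff 24.99993656630977 F [-2.8 -0.3  7.6] M [-0.02  0.31 -0.02] q [ 0.46  0.83 -0.43  1.95  0.69  0.51 -0.36] t 8.15
```

```bash
python3 -m jog '[[[0,0,0,0,0,0],[0,0,0,0,0,0],[0,0,0,0,0,0],[0,0,-0.03,0,0,0],[0,0,-0.05,0,0,0],[0,0,-0.05,0,0,0],[0,0,-0.02,0,0,0],[0,0,0,0,0,0],[0,0,0,0,0,0]]]' 0.06
python3 - <<'E'
from h import *
go(.508,-.1545,.092,1.674)
s=get_state();d=snapshot("wrist");c=cam(d,s);f=d["frame"][:,:,::-1]
u=proj(c,[.508,-.1545,.13]).astype(int);x0,y0=u-30;print("crop0",x0,y0)
cv2.imwrite("pics/w2.png",f)
a=cv2.resize(f[y0:y0+60,x0:x0+60],None,fx=9,fy=9,interpolation=cv2.INTER_CUBIC);cv2.imwrite("pics/w2c.png",a)
E
```

```text
clock: 9.28
tool_pos: [0.5098, -0.1538, 0.2406]
eef_rot: [0.673, 0.74, -0.001, -0.001]
contact_force: [-0.7, -0.1, 0.2]
opening: 0.686
finger_force: 0.0
pos [ 0.5098 -0.1538  0.2406] yaw 1.666 tilt [-0.0021  0.    ] az -0.008 shift [-0.0005 -0.0019  0.1486] op 0.686 ff 0.0 F [-0.7 -0.1  0.2] M [-0.05 -0.09 -0.01] q [ 0.59  0.62 -0.63  1.83  0.47  0.85 -0.18] t 9.275
crop0 290 170
```

View pics/w2c.png

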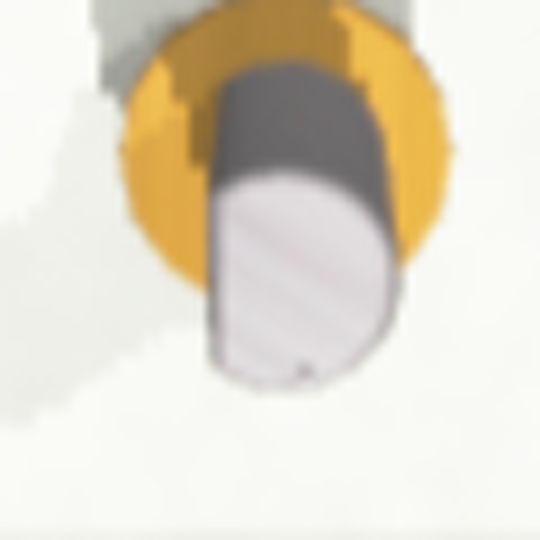

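The flat edge now runs vertically at crop x≈214, facing tool −y, so it faces the key rest to within about 0.05 rad. Next I'll go over to the collar.

```bash
python3 - <<'E'
from h import *
s=get_state();d=snapshot("wrist");c=cam(d,s)
a=onz(c,(290+214/9-.5,170+190/9),.13);b=onz(c,(290+216.5/9-.5,170+362/9),.13);e=b-a;n=np.array([e[1],-e[0]]);n/=np.linalg.norm(n);n*=np.sign(-n[0])
print(n,np.arctan2(-n[1],-n[0]),np.linalg.norm(e),((a+b)/2)[:2]-.0075*n)
E
python3 -m jog '[[[0.0515,0.0075,0,0,0,0],[0.0515,0.0075,0,0,0,0],[0.0515,0.0075,0,0,0,0],[0.0515,0.0075,0,0,0,0],[0.0515,0.0075,0,0,0,0],[0.0515,0.0075,0,0,0,0],[0,0,0.013,0,0,-0.164],[0,0,0.013,0,0,-0.164],[0,0,0.013,0,0,-0.164],[0,0,0.013,0,0,-0.164],[0,0,0.013,0,0,-0.164],[0,0,0.013,0,0,-0.164]]]'
python3 -m jog '[[[0,0,0,0,0,0],[0,0,0,0,0,0]]]'
python3 - <<'E'
from h import *
go(.525,.158,.16,2.65)
s=get_state();d=snapshot("wrist");c=cam(d,s);f=d["frame"][:,:,::-1]
cv2.imwrite("pics/w3.png",f);print(proj(c,[.525,.158,.024]))
E
```

```text
[-0.99506244 -0.09925092] 0.09941459875688757 0.018153934404351736 [ 0.50863226 -0.15409092]
clock: 10.88
tool_pos: [0.5255, 0.158, 0.1621]
eef_rot: [0.241, 0.971, -0.001, -0.001]
contact_force: [0.7, 0.2, -0.1]
opening: 0.679
finger_force: 0.0
clock: 11.12
tool_pos: [0.526, 0.1584, 0.1635]
eef_rot: [0.245, 0.97, -0.0, -0.0]
contact_force: [0.8, -0.4, 1.0]
opening: 0.682
finger_force: 0.0
pos [0.526  0.1584 0.1635] yaw 2.647 tilt [-0.0005  0.0001] az -0.003 shift [ 0.0007 -0.0008  0.0035] op 0.682 ff 0.0 F [ 0.8 -0.4  1. ] M [ 0.06 -0.11 -0.03] q [ 0.07  0.8  -0.78  1.85  0.76  0.82 -0.04] t 11.125
[322.04887274 191.46704673]
```

View pics/w3.png

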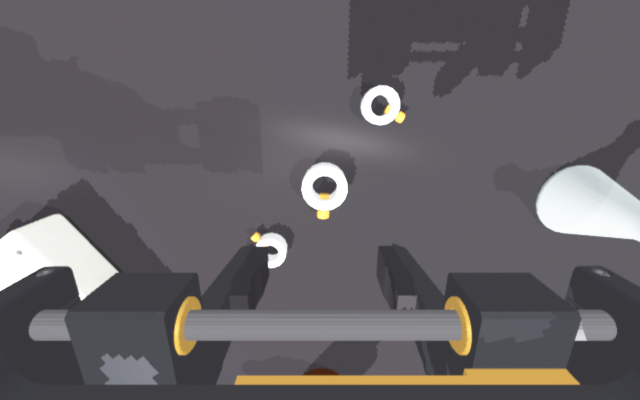

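The collar's ring is at (325,187) with its screw at (323,214), below it and so along tool −x. A small collar at (270,250) is close to the left finger's path, so I'll compute the clearances.

```bash
python3 - <<'E'
from h import *
s=get_state();d=snapshot("wrist");c=cam(d,s);f=d["frame"].astype(int)
T=R.from_quat(s["eef_rot"]).as_matrix()
w=((f.min(2)>170)*255).astype(np.uint8)
y=((f[...,0]-f[...,2]>70)*255).astype(np.uint8)
for nm,m in(("white",w),("yel",y)):
    k,l,st,ce=cv2.connectedComponentsWithStats(m)
    for i in range(1,k):
        if st[i,4]>25 and ce[i][1]<262 and 240<ce[i][0]<420: print(nm,st[i],ce[i].round(1))
cn=cv2.findContours(w[150:225,290:360],cv2.RETR_EXTERNAL,cv2.CHAIN_APPROX_NONE)[0];q=max(cn,key=len)
print("ell",cv2.minEnclosingCircle(q+[290,150]),cv2.fitEllipse(q+[290,150]))
for n,uv,z in[("ring",(325,185.5),.024),("head",(323,214),.012),("tip",(324,197),.012),("small",(271,250),.018),("smallscr",(256,238),.01)]:
    p=onz(c,uv,z);print(n,p.round(4),"tool",(T.T@(p-s["tool_pos"])).round(4))
E
```

```text
white [360  85  40  41 968] [380.3 104.6]
white [ 301  162   47   49 1400] [324.  186.2]
white [255 232  32  36 613] [273.7 247.8]
yel [383 105   7   9  37] [386.3 109.1]
yel [394 111  11  12  86] [399.7 116.7]
yel [319 193  10   6  57] [323.6 195.4]
yel [316 210  13   9 101] [322.4 214.1]
yel [250 231  11  11  76] [255.3 236.7]
ell ((324.0, 185.91488647460938), 24.432083129882812) ((323.981689453125, 186.18519592285156), (45.75483322143555, 47.98974609375), 2.5334436893463135)
ring [0.5214 0.1635 0.024 ] tool [0.0067 0.0021 0.1399]
head [0.5508 0.1455 0.012 ] tool [-0.0278  0.0002  0.1519]
tip [0.5346 0.1554 0.012 ] tool [-0.0088  0.0012  0.1519]
small [0.5587 0.0768 0.018 ] tool [-0.0673 -0.0566  0.1459]
smallscr [0.5411 0.0666 0.01  ] tool [-0.0566 -0.0739  0.1539]
```

```bash
python3 -m jog '[[[0.0045,0.0012,0,0,0,0],[0,0,0.05,0,0,0.04],[0,0,0.05,0,0,0],[0,0,0.03,0,0,0],[0,0,0.01,0,0,0],[0,0,0,0,0,0],[0,0,0,0,0,0]]]'
python3 -c "
from h import *
go(.5228,.1605,.004,2.608)"
```

```text
clock: 12.1
tool_pos: [0.5235, 0.162, 0.025]
eef_rot: [0.263, 0.965, 0.001, 0.001]
contact_force: [0.1, -0.6, 0.2]
opening: 0.683
finger_force: 0.0
pos [0.5235 0.162  0.025 ] yaw 2.61 tilt [0.0021 0.001 ] az 0.002 shift [-0.0001 -0.0016  0.021 ] op 0.683 ff 0.0 F [ 0.1 -0.6  0.2] M [ 0.   -0.18  0.  ] q [-0.05  0.99 -0.57  1.92  1.02  0.55 -0.3 ] t 12.1
```

```bash
python3 -m jog '[[[0,0,0.012,0,0,0],[0,0,0.008,0,0,0],[0,0,0,0,0,0],[0,0,0,0,0,0]]]'
python3 -m jog '[[[0,0,0,0,0,0],[0,0,0,0,0,0],[0,0,0,0,0,0],[0,0,0,0,0,0],[0,0,0,0,0,0]]]' 0.0 40
python3 -c "
from h import *
go(.5228,.1605,.004,2.608)"
```

```text
clock: 12.6
tool_pos: [0.5227, 0.1615, 0.0037]
eef_rot: [0.263, 0.965, -0.0, -0.0]
contact_force: [0.2, -0.6, 0.1]
opening: 0.681
finger_force: 0.0
clock: 13.22
tool_pos: [0.5229, 0.1615, 0.0039]
eef_rot: [0.263, 0.965, 0.0, 0.0]
contact_force: [0.4, -0.2, 2.8]
opening: 0.519
finger_force: 40.0
pos [0.5229 0.1615 0.0039] yaw 2.61 tilt [0.0004 0.0002] az 0.002 shift [-0.0005 -0.0009 -0.0001] op 0.519 ff 40.00002617016435 F [ 0.4 -0.2  2.8] M [ 0.03 -0.14  0.02] q [-0.07  1.02 -0.53  1.92  1.07  0.52 -0.34] t 13.225
```

```bash
python3 -m jog '[[[0,0,-0.02,0,0,0],[0,0,-0.05,0,0,0],[0,0,-0.05,0,0,0],[0,0,-0.05,0,0,0],[0,0,-0.02,0,0,0],[0,0,0,0,0,0],[0,0,0,0,0,0]]]'
python3 - <<'E'
from h import *
go(.5086,-.1541,.2,.103)
s=get_state();d=snapshot("wrist");f=d["frame"][:,:,::-1]
cv2.imwrite("pics/w4c.png",cv2.resize(f[210:350,240:400],None,fx=4,fy=4,interpolation=cv2.INTER_CUBIC))
E
```

```text
clock: 14.1
tool_pos: [0.522, 0.1606, 0.1924]
eef_rot: [0.263, 0.965, -0.001, -0.001]
contact_force: [-0.6, 0.3, -1.0]
opening: 0.513
finger_force: 40.0
pos [0.522  0.1606 0.1924] yaw 2.61 tilt [-0.002  -0.0015] az 2.507 shift [-0.0457  0.3117 -0.0076] op 0.513 ff 39.99998610466719 F [-0.6  0.3 -1. ] M [-0.01 -0.15  0.02] q [ 0.08  0.76 -0.8   1.83  0.71  0.86 -0.03] t 14.1
```

View pics/w4c.png

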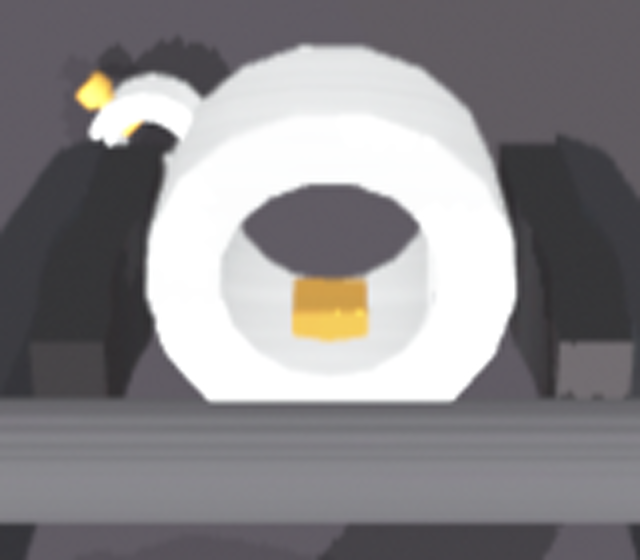

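The collar is held square between the fingers, with the bore centre at crop (327,279) and the screw tip centred at u≈330. I'll compute its offset in the tool frame.

```bash
python3 - <<'E'
from h import *
d=snapshot("wrist");M=np.array(d["mount"]);c=(np.array(d["mtx"]),M[:3,:3],M[:3,3])
def q(u,v,z):return onz(c,(240+u/4,210+v/4),z).round(4)
print("bore",q(327,279,-.0202),"boreTop",q(327,183,-.0202),"boreBot",q(327,375,-.0202),"L",q(147,279,-.0202),"R",q(516,279,-.0202),"outerTop",q(331,112,-.0202),"tipEdge",q(293,310,-.013),q(368,310,-.013))
E
```

```text
bore [ 0.     -0.0007 -0.0202] boreTop [ 0.013  -0.0007 -0.0202] boreBot [-0.0138 -0.0007 -0.0202] L [ 0.     -0.0227 -0.0202] R [ 0.      0.0224 -0.0202] outerTop [ 0.0222 -0.0002 -0.0202] tipEdge [-0.0091 -0.0051 -0.013 ] [-0.0091  0.0046 -0.013 ]
```

```bash
python3 -m jog '[[[-0.0247,-0.0463,0,0,0,0],[-0.0247,-0.0463,0,0,0,0],[-0.0247,-0.0463,0,0,0,0],[-0.0247,-0.0463,0,0,0,0],[-0.0247,-0.0463,0,0,0,0],[-0.0247,-0.0463,0,0,0,0],[0,0,0,0,0,0.179],[0,0,0,0,0,0.179],[0,0,0,0,0,0.179],[0,0,0,0,0,0.179],[0,0,0,0,0,0.179],[0,0,0,0,0,0.179]]]' 0.0 40
python3 -m jog '[[[0,0,0,0,0,0.179],[0,0,0,0,0,0.179],[0,0,0,0,0,0.179],[0,0,0,0,0,0.179],[0,0,0,0,0,0.179],[0,0,0,0,0,0.179],[0,0,0,0,0,0.179],[0,0,0,0,0,0.179],[0,0,0,0,0,0],[0,0,0,0,0,0],[0,0,0,0,0,0]]]'
python3 -c "
from h import *
go(.509,-.1541,.15,.103)"
```

```text
clock: 15.7
tool_pos: [0.509, -0.153, 0.1926]
eef_rot: [0.721, 0.693, -0.001, -0.001]
contact_force: [0.1, -0.9, -1.3]
opening: 0.515
finger_force: 40.0
clock: 17.08
tool_pos: [0.5094, -0.1531, 0.1935]
eef_rot: [0.999, 0.053, -0.0, -0.0]
contact_force: [-0.3, 0.8, -1.6]
opening: 0.516
finger_force: 40.0
pos [ 0.5094 -0.1531  0.1935] yaw 0.105 tilt [-0.0004  0.0003] az 0.002 shift [-0.0005  0.0009  0.0435] op 0.516 ff 39.99997456558049 F [-0.3  0.8 -1.6] M [ 0.03  0.05 -0.04] q [ 0.29  0.63 -0.14  1.9   0.14  0.62 -1.4 ] t 17.075
```

```bash
python3 -m jog '[[[-0.0005,0.001,0.02,0,0,0],[0,0,0.02,0,0,0],[0,0,0.012,0,0,0],[0,0,0,0,0,0],[0,0,0,0,0,0],[0,0,0,0,0,0]]]'
python3 -c "
from h import *
for i in range(3):go(.509,-.1541,.0775,.103);snapshot('wrist')"
```

```text
clock: 17.82
tool_pos: [0.5097, -0.1543, 0.1424]
eef_rot: [0.999, 0.052, 0.001, 0.0]
contact_force: [-1.3, -0.1, -1.0]
opening: 0.51
finger_force: 40.0
pos [ 0.5097 -0.1543  0.1424] yaw 0.104 tilt [ 0.0013 -0.0003] az 0.001 shift [-0.0006 -0.0003  0.0649] op 0.51 ff 40.00002591870725 F [-1.3 -0.1 -1. ] M [-0.02  0.02  0.02] q [ 0.28  0.71 -0.12  1.94  0.16  0.5  -1.42] t 17.825
pos [ 0.5096 -0.1544  0.1423] yaw 0.104 tilt [ 0.0012 -0.0004] az 0.001 shift [-0.0006 -0.0003  0.0648] op 0.514 ff 39.99999353662133 F [ 0.1  0.6 -1.7] M [ 0.03  0.02 -0.04] q [ 0.28  0.71 -0.12  1.94  0.16  0.5  -1.42] t 17.875
pos [ 0.5095 -0.1543  0.1423] yaw 0.104 tilt [ 0.0011 -0.0003] az 0.001 shift [-0.0005 -0.0003  0.0648] op 0.515 ff 40.000040642917156 F [-0.   0.2 -1. ] M [ 0.02 -0.03  0.07] q [ 0.28  0.71 -0.12  1.94  0.16  0.5  -1.42] t 17.925
```

Alignment is good to about 0.5 mm, so I'll lower over the shaft top.

```bash
python3 -m jog '[[[-0.0005,0,0.005,0,0,0],[0,0,0.005,0,0,0],[0,0,0.004,0,0,0],[0,0,0.003,0,0,0],[0,0,0.003,0,0,0],[0,0,0,0,0,0],[0,0,0,0,0,0]]]'
python3 -c "
from h import *
go(.509,-.1541,.0775,.103)"
```

```text
clock: 18.85
tool_pos: [0.5088, -0.1543, 0.1218]
eef_rot: [0.999, 0.052, 0.0, 0.0]
contact_force: [1.0, -0.0, -0.6]
opening: 0.517
finger_force: 40.0
pos [ 0.5088 -0.1543  0.1218] yaw 0.104 tilt [ 0.0002 -0.0001] az 0.001 shift [ 0.0003 -0.0002  0.0443] op 0.517 ff 40.00003575347364 F [ 1.  -0.  -0.6] M [0.06 0.03 0.03] q [ 0.27  0.75 -0.11  1.95  0.17  0.45 -1.43] t 18.85
```

```bash
python3 -m jog '[[[0,0,0.006,0,0,0],[0,0,0.006,0,0,0],[0,0,0.006,0,0,0],[0,0,0.006,0,0,0],[0,0,0.006,0,0,0],[0,0,0,0,0,0],[0,0,0,0,0,0]]]'
python3 -c "
from h import *
go(.509,-.1541,.0775,.103)"
```

```text
clock: 19.73
tool_pos: [0.5088, -0.1543, 0.0918]
eef_rot: [0.999, 0.052, 0.0, 0.0]
contact_force: [-0.5, -0.2, -0.0]
opening: 0.517
finger_force: 40.0
pos [ 0.5088 -0.1543  0.0918] yaw 0.104 tilt [ 0.0002 -0.0001] az 0.001 shift [ 0.0002 -0.0002  0.0143] op 0.517 ff 40.00006819143891 F [-0.5 -0.2 -0. ] M [-0.02 -0.02 -0.04] q [ 0.26  0.8  -0.09  1.97  0.18  0.38 -1.44] t 19.725
```

```bash
python3 -m jog '[[[0,0,0.005,0,0,0],[0,0,0.004,0,0,0],[0,0,0.003,0,0,0],[0,0,0.003,0,0,0],[0,0,0.003,0,0,0],[0,0,0,0,0,0],[0,0,0,0,0,0]]]' 0.0 55
python3 -c "
from h import *
go(.509,-.1541,.0775,.103)"
```

```text
clock: 20.6
tool_pos: [0.5091, -0.1544, 0.0774]
eef_rot: [0.999, 0.052, 0.001, 0.001]
contact_force: [-6.1, 2.8, 37.1]
opening: 0.513
finger_force: 55.0
pos [ 0.5091 -0.1544  0.0774] yaw 0.104 tilt [ 0.0024 -0.0012] az 0.001 shift [-0.     -0.0003 -0.0001] op 0.513 ff 55.00365570187569 F [-6.1  2.8 37.1] M [0.62 1.48 0.  ] q [ 0.26  0.83 -0.09  1.97  0.19  0.35 -1.44] t 20.6
```

The washer is on its stop at 37 N. I'll ease the push a little.

```bash
python3 -m jog '[[[0,0,-0.001,0,0,0],[0,0,0,0,0,0],[0,0,0,0,0,0],[0,0,0,0,0,0]]]'
python3 - <<'E'
from h import *
go(.509,-.1541,.0775,.103)
a=[]
for n in("scene","side","wrist"):
    f=snapshot(n)["frame"][:,:,::-1]
    x,y,w,h={"scene":(190,185,100,90),"side":(325,170,100,90),"wrist":(240,210,160,144)}[n]
    a.append(cv2.resize(f[y:y+h,x:x+w],(266,240)))
cv2.imwrite("pics/fin.png",np.hstack(a))
E
```

```text
clock: 21.1
tool_pos: [0.509, -0.1544, 0.0775]
eef_rot: [0.999, 0.052, 0.001, 0.001]
contact_force: [-5.2, 1.4, 28.2]
opening: 0.512
finger_force: 55.0
pos [ 0.509  -0.1544  0.0775] yaw 0.104 tilt [ 0.0019 -0.001 ] az 0.001 shift [ 0.     -0.0003  0.    ] op 0.512 ff 55.00206554308534 F [-5.2  1.4 28.2] M [0.49 1.12 0.01] q [ 0.26  0.83 -0.09  1.97  0.19  0.35 -1.44] t 21.1
```

View pics/fin.png

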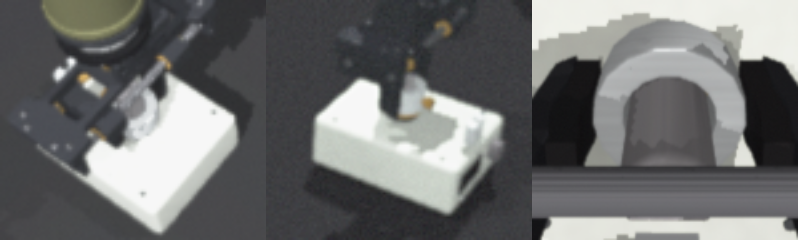

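The pictures show the collar seated level round the shaft, low on the drive, held in the fingers. In the side panel its brass screw at about (428,102) points towards the key rest, so I'm handing the job in.

```bash
python3 -c "
from plant import *
print(finish_job())"
```

```text
the job is handed in; nothing more can be done
None
```

I turned the shaft so its flat faces the key rest, fitted the collar over it with the screw on the flat, and handed the job in at about 21 s with the gripper still holding the collar down at about 28 N; no verdict was shown.

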